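Feed a tube rack through the UV gate with the push stick

TASK

Take the push stick by its black grip and use it to push the orange tube rack along its lane, under the low UV gate, until the whole rack is out on the far side. Then draw the stick back until all of it is out of the gate on the entry side, leave it standing upright there and let go. Never touch the orange rack with the gripper, and leave the grey rack where it is.

Things in the scene. Friction and masses are not known exactly. Their poses are not given: they have to be found in the camera images.
- feeder: Fixed feeder. Origin on the bench under the gate's middle; x = feed direction (roughly to the robot's left), z up. Deck top 6 mm above the bench, from x = -280 (entry end) to +205 mm. Two lanes along x, centre lines y = +34 and -34 mm, each 60 mm wide between white walls 8 mm thick, 16 mm high over the deck. A black stop bar, 16 mm high, closes the lanes at x = +195 mm.
- orange_rack: Orange rack with coloured tube caps, 120 mm long (x, along the lane, either way round) x 50 wide x 34 high (solid to 28), 100 to 200 g. Origin: centre of its underside. Loose on the deck in either lane, on the entry side. It is wholly out of the gate once its origin is 95 mm past the gate's middle; at the stop bar it is 135 mm past.
- grey_rack: Grey rack with black top, 92 mm long (x axis) x 25 mm wide x 32 mm high, light and loose, standing in the other lane. Origin at the centre of its underside. To be left alone.
- push_stick: Loose push stick, 160 g, upright on the bench on the entry side. Origin: underside, below the grip's centre; x along the blade to the nose, z up. Black grip 44 mm long (x) x 22 wide (y), top 96 mm up; pinch across its width. Yellow blade 18 x 18 mm from x = -33 to the nose, step 33 mm high up to x = 45, foot 34 wide. Red nose 34 wide, 26 high, flat face at x = 175 mm.
- stick_nose (a point): Centre of the flat front face of the push stick's red nose, 175 mm ahead of the stick's origin and 13 mm above its underside.
- gate (a point): Middle of the low blue UV gate across the feeder, on the deck top (6 mm straight above the feeder's origin). The gate housing reaches 35 mm either side of it along the feed and is 152 mm wide; its top is 114 mm above the bench, and the opening in each lane is 48 mm high above the deck.
Things that resemble listed ones, but are neither listed nor needed, are in the scene too. What is shaped like the orange_rack but turquoise or white is not meant.

How it is judged (in metres and radians):
On the way:
1. the orange rack is under the gate, low in its lane, with the stick's nose right behind it (x of orange_rack in the frame of feeder between -0.05 and 0.05 m and z of orange_rack in the frame of feeder below 0.02 m and z of stick_nose in the frame of orange_rack below 0.04 m and horizontal distance between stick_nose and orange_rack below 0.085 m), for 0.1 s.
At the end, for the whole second after the job is handed in: The orange rack stands flat in its lane wholly beyond the gate (origin 92 to 142 mm past the gate's middle, within 10 degrees of the lane), at rest; the push stick stands upright (within 10 degrees) on the bench or the feeder, let go and at rest, with its nose out of the gate on the entry side (x of orange_rack in the frame of feeder between 0.092 and 0.142 m and z of orange_rack in the frame of feeder below 0.016 m and angle between each of orange_rack, push_stick's own z axis and vertical below 0.17 rad and angle between the x axis of orange_rack and the x axis of feeder, either way round below 0.17 rad and linear speed of each of orange_rack, push_stick below 0.02 m/s and x of stick_nose in the frame of feeder below -0.032 m and height (world z) of push_stick below 0.03 m); the robot touches nothing.
It fails at once if the gripper or arm touches the orange rack (contact force between any of the fingers, the arm and orange_rack above 0.5 N).
It fails at once if the grey rack is displaced by more than 20 mm (distance of grey_rack from where it was at the start of the episode above 0.02 m).
It also fails if it takes over 48 s, if anything falls off the work surface, if the arm or the gripper's body presses on something with over 40 N, if the wrist force passes 120 N, or if a joint passes its speed limit or range.

ROBOT

A 6-joint arm with a two-finger parallel gripper is mounted at the origin on a cart in front of the work surface, level with it; the furniture and walls round the work are solid. World frame = base frame: x ahead of the robot, y to its left, z up, the work surface at z = 0. Lengths are in mm, angles in rad, forces in N, time in s.
With the tool pointing down it reaches from about 275 to 825 mm from the base axis. Payload 5.2 kg.
Tool frame: the origin (TCP) lies on the mounting face of the last link; the fingertips stand 186 mm ahead of it and the grasp point (between the pads) lies 167 mm ahead of it (ctrl.tcp_to_grasp is the distance from the TCP to the grasp point, in mm); z points along the fingers, y is the line along which they close (so a half turn about z gives the same grasp; the last joint's range is limited). The gripper opens to 93 mm and grips with 3 to 60 N. Pads are 15 mm wide; open, the fingers measure 128 mm over their backs; the gripper's body (75 mm by 188 mm) begins 65 mm behind the grasp point.
Start: joints at [-1.406, 0.259, 1.535, -0, 1.348, -0.203], TCP at [197.781, -513.215, 404.753] pointing down, gripper open.
Joint ranges: [-3.14, 3.14], [-0.91, 2.08], [0.19, 2.58], [-1.22, 4.36], [0.22, 2.71], [-3.12, 3.12]. Speed limits (rad/s): [2.57, 2.57, 3.14, 3.14, 3.14, 3.14].

INTERFACE

Orientations are given as a 3x3 rotation matrix whose columns are the frame's x, y, z axes.
In Python, from cell import ctrl gives the robot as it stands.
- The arm moves only by the shell command python3 -m handwheel 'ROWS'. ROWS is JSON, a list of rows, each a list of 5 numbers: the closure, from 0 (fully open) to 1 (shut), then the shift along the tool's x, y, z in units of 0.3 m (1.0 is 0.3 m), then the turn about the tool's z in units of 180 degrees (1.0 is 180 degrees). In form: [[fingers, tx, ty, tz, spin], ...]. A call has 1 to 5 rows; each row is the pose to reach, as a shift and turn from the pose commanded when the call began, along the tool's axes at that moment, turning the shorter way round; what a row does not reach only later rows make up. A row lasts 1/12 s, in which the tool goes at most 41.7 mm and 7.16 degrees, less where a joint would pass 70% of its speed; a pose out of reach is approached as far as the arm can. A call with a number of a shift or a turn outside -1 to 1 is refused whole. A call with a gripper value outside its range is refused whole. The fingers move at their own pace and stop on an object; the grip force is fixed at half the most. Time passes only in rows, so rows that repeat a pose let the fingers close. It gives the time, the measured TCP pose, the force, the opening and the grip force at its end, in the units of the state.
- ctrl.observe(): the state, without advancing time (a new reading comes with each control period).
- ctrl.grab_frame(name): name is "scene" or "top"; returns the picture (384x512x3 uint8, red, green, blue); there is no depth.
- ctrl.camera_info(name): a dict with "mtx" (3x3 intrinsics, pixels), "dist_coeffs" ([k1, k2, p1, p2, k3] as OpenCV has them; the pictures are not rectified), "T" (4x4, takes a point from camera to world coordinates). Camera axes: x right, y down, z forward; pixel columns grow to the right and rows downward; lengths in mm; the calibration is good to about 2 mm. A picture is of the moment at which its call begins. camera_info takes no time and is no camera call.
- ctrl.job_done(): hands the job in; it is judged then, once.
Trained networks look in the newest picture that a camera, given by its name, has taken for a name from the list of things; names that differ only in an ending like _2 or _b are one class to them, and where a whole thing is asked for, a point or a joint stands for the part that bears it (a point fixed in the world has none). Each returns a list of dicts, best first, with "score" (0 to 1); they miss things now and then, are a little off and sometimes report something else, mostly with a low value. They report only what shows in the picture. A call takes as long as a camera call. They do not tell look-alikes from the thing itself.
- ctrl.spot_in(thing, camera): "box" ([centre column, centre row, width, height] in pixels, round what is visible of it).
The state is a dict: "clock": time; "q": joint angles; "joint_velocities": joint speeds; "joint_torque": joint torques, N m; "position": TCP position; "eef_rot": TCP orientation; "wrist_force": force on the tool from outside, world axes, zero at the start; "wrist_torque": the same for the moment, N m; "width": finger opening in mm; "grip_force": force on a finger pad.
Only numpy, scipy, OpenCV 4.12 (cv2) and the standard library are available. Lean on these libraries where they do the work, as an engineer would, in place of code of your own. Each camera call takes 0.05 s, during which the arm holds its last target. There are 200 camera calls.

## Working session

There is one attempt and no reset: what is moved stays moved. The work goes in short steps, Python scripts to look and compute and a shell command to move; the robot and the scene stay as the last step left them, time stands still between calls to the robot, and variables do not carry over. Pictures are saved under pics/ and viewed, at most 10 in all, crops included, and the job is handed in when it is done.

```bash
mkdir -p pics; ls; python3 - <<'E'
from cell import ctrl
import cv2,numpy as np
for n in("scene","top"):
    im=ctrl.grab_frame(n); cv2.imwrite(f"pics/{n}0.png",im[:,:,::-1])
    c=ctrl.camera_info(n); print(n,np.round(c["mtx"],1).tolist(),c["dist_coeffs"],np.round(c["T"],3).tolist())
    for t in("orange_rack","push_stick","stick_nose","grey_rack","feeder"):
        print(t,[(round(d["score"],2),np.round(d["box"]).tolist()) for d in ctrl.spot_in(t,n)[:3]])
o=ctrl.observe();print(o["position"],np.round(o["eef_rot"],3).tolist(),o["clock"],o["width"])
E
```

```text
pics
scene [[382.5, 0.0, 250.3], [0.0, 382.5, 191.0], [0.0, 0.0, 1.0]] [-0.01505226  0.          0.          0.          0.        ] [[-0.792, -0.367, 0.488, -21.901], [-0.61, 0.499, -0.615, 598.25], [-0.018, -0.785, -0.619, 739.136], [0.0, 0.0, 0.0, 1.0]]
orange_rack [(0.94, [233.0, 224.0, 44.0, 35.0]), (0.9, [260.0, 164.0, 26.0, 27.0]), (0.73, [222.0, 186.0, 46.0, 19.0])]
push_stick [(0.79, [306.0, 176.0, 15.0, 24.0])]
stick_nose [(0.71, [309.0, 172.0, 16.0, 35.0])]
grey_rack [(0.67, [250.0, 237.0, 36.0, 30.0])]
feeder [(0.59, [203.0, 270.0, 177.0, 149.0])]
top [[421.7, 0.0, 255.2], [0.0, 421.7, 191.0], [0.0, 0.0, 1.0]] [-0.0221198  0.         0.         0.         0.       ] [[0.024, -0.986, 0.162, 377.366], [-1.0, -0.022, 0.01, -121.686], [-0.006, -0.162, -0.987, 1079.43], [0.0, 0.0, 0.0, 1.0]]
orange_rack [(0.93, [200.0, 212.0, 50.0, 24.0]), (0.92, [313.0, 169.0, 50.0, 26.0]), (0.9, [253.0, 158.0, 32.0, 48.0])]
push_stick [(0.71, [349.0, 230.0, 86.0, 26.0])]
stick_nose [(0.62, [349.0, 229.0, 87.0, 26.0])]
grey_rack [(0.85, [192.0, 240.0, 38.0, 17.0])]
feeder [(0.93, [153.0, 225.0, 199.0, 71.0])]
[ 197.78204113 -513.21497227  404.78197654] [[0.933, 0.36, 0.0], [0.36, -0.933, -0.0], [-0.0, 0.0, -1.0]] 0.6 93.0532503758692
```

View pics/top0.png

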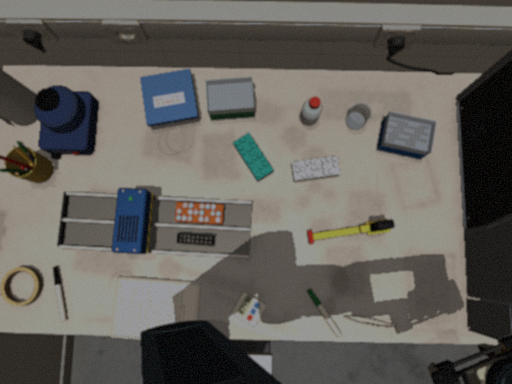

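View pics/scene0.png

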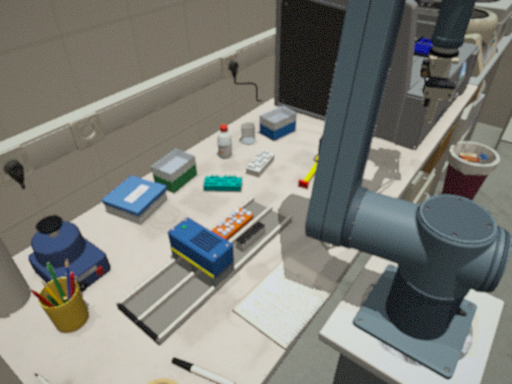

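The top view shows the orange rack at (200,212) in the far lane, the grey rack at (196,239) in the near lane and the gate at (131,220). The stick runs from its nose at (310,237) to its grip at (382,226), and the feed direction is image left (+y). The scene view agrees with this. Next I'll measure more closely.

```bash
cat > h.py <<'E'
from cell import ctrl
import cv2,numpy as np
def p2w(uv,z,n="top"):
    c=ctrl.camera_info(n);T=np.array(c["T"])
    p=cv2.undistortPoints(np.array(uv,float).reshape(-1,1,2),np.array(c["mtx"]),np.array(c["dist_coeffs"])).reshape(-1,2)
    d=np.c_[p,np.ones(len(p))]@T[:3,:3].T; o=T[:3,3]
    return (o+d*((z-o[2])/d[:,2])[:,None])[:,:2]
def w2p(P,n="top"):
    c=ctrl.camera_info(n);Ti=np.linalg.inv(np.array(c["T"]))
    return cv2.projectPoints(np.array(P,float),cv2.Rodrigues(Ti[:3,:3])[0],Ti[:3,3],np.array(c["mtx"]),np.array(c["dist_coeffs"]))[0].reshape(-1,2)
E
python3 - <<'E'
from h import *
im=cv2.imread("pics/top0.png")
hsv=cv2.cvtColor(im,cv2.COLOR_BGR2HSV)
def m(lo,hi,box):
    k=cv2.inRange(hsv,lo,hi);z=np.zeros_like(k);x0,y0,x1,y1=box;z[y0:y1,x0:x1]=k[y0:y1,x0:x1];return z
def pts(k): return np.argwhere(k)[:,::-1].astype(float)
S=(295,205,405,255)
y=pts(m((20,120,80),(35,255,255),S)); r=pts(m((0,120,60),(12,255,255),S)); b=pts(m((0,0,0),(180,255,45),(365,210,400,245)))
print("yellow",len(y),y.min(0),y.max(0),"red",len(r),r.mean(0),r.min(0),r.max(0),"black",len(b),b.mean(0),b.min(0),b.max(0))
yb=y[y[:,0]<355]; w=p2w(yb,18); v=cv2.fitLine(w.astype(np.float32),cv2.DIST_L2,0,.01,.01).ravel(); print("blade line",v)
print("red w",p2w([r.mean(0)],26),"grip w",p2w([b.mean(0)],96))
o=pts(m((3,150,90),(18,255,255),(165,190,235,228))); print("orange",cv2.minAreaRect(o.astype(np.float32)),p2w([cv2.minAreaRect(o.astype(np.float32))[0]],31))
a=cv2.resize(im[180:265,50:260],None,fx=3.8,fy=3.8,interpolation=cv2.INTER_CUBIC)
b_=cv2.resize(im[205:255,295:405],None,fx=5,fy=5,interpolation=cv2.INTER_CUBIC)
c=np.zeros((a.shape[0]+b_.shape[0],798,3),np.uint8);c[:a.shape[0],:a.shape[1]]=a;c[a.shape[0]:,:b_.shape[1]]=b_
cv2.imwrite("pics/crop0.png",np.clip(c*1.6,0,255).astype(np.uint8));print(c.shape,a.shape)
E
```

```text
yellow 456 [313. 221.] [389. 239.] red 58 [310.18965517 236.39655172] [308. 230.] [313. 243.] black 173 [381.26011561 224.9017341 ] [371. 220.] [392. 230.]
blade line [ 1.7075220e-01 -9.8531401e-01  4.4977853e+02 -3.1019553e+02]
red w [[ 439.30959024 -250.26818966]] grip w [[ 465.59636705 -407.46507593]]
orange ((199.26559448242188, 212.6882781982422), (47.141109466552734, 19.625484466552734), 2.862405300140381) [[491.66912009  27.6955895 ]]
(573, 798, 3) (323, 798, 3)
```

View pics/crop0.png

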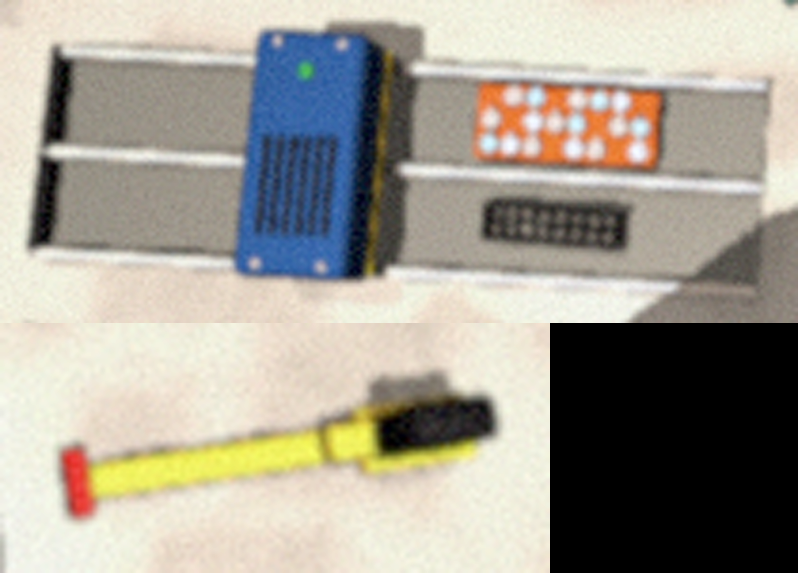

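The crop gives the gate top corners at about (262,33), (367,40), (347,278) and (237,272). The middle wall runs (45,153)-(763,187), and the deck's entry corners are (770,80) and (760,290). I'll fit the feeder pose from these.

```bash
cat > meas.py <<'E'
from h import *
f=lambda L:np.array(L,float)/3.8+[50-.37,180-.37]
# feeder model points (mm) : pix
M=[(-35,-76,114),(-35,76,114),(35,76,114),(35,-76,114)]; P=[(367,40),(347,278),(237,272),(262,33)]
M+=[(-280,0,22),(-280,-68,22),(-280,68,22)]; P+=[(763,187),(769,85),(757,291)]
P=f(P)
from scipy.optimize import least_squares
def tf(x,M):
    M=np.array(M,float);c,s=np.cos(x[2]),np.sin(x[2]);return np.c_[x[0]+c*M[:,0]-s*M[:,1],x[1]+s*M[:,0]+c*M[:,1],M[:,2]]
r=least_squares(lambda x:(w2p(tf(x,M))-P).ravel(),[480,180,1.6],x_scale=[100,100,1],loss="soft_l1")
F=r.x;print("feeder",F,np.round(r.fun.reshape(-1,2),1).tolist())
def inF(p):c,s=np.cos(F[2]),np.sin(F[2]);d=np.array(p)-F[:2];return np.c_[d@[c,s],d@[-s,c]]
E
python3 - <<'E'
from meas import *
print("orange in F",inF(p2w([(199.27,212.69)],31)), "grey",inF(p2w([(555/3.8+49.6,223/3.8+179.6)],32)))
# wall mid slope check
w=p2w(f([(45,153),(763,187),(400,170)]),22);print(w,inF(w))
# stick: nose top-face centre at x~170 z26, grip center z96, blade points
Ms=[(175,17,26),(175,-17,26),(22,11,96),(22,-11,96),(-22,11,96),(-22,-11,96),(45,9,33),(45,-9,33)]
Ps=np.array([(70,518-323),(62,450-323),(381,450-323),(380,412-323),(493,432-323),(490,397-323),(326,462-323),(321,430-323)],float)/5+[294.6,204.6]
def S(x):return (w2p(tf(x,Ms))-Ps).ravel()
r=least_squares(S,[465,-407,1.75],x_scale=[100,100,1],loss="soft_l1");print("stick",r.x,np.round(r.fun.reshape(-1,2),1).tolist(), "nose",tf(r.x,[(175,0,13)]))
E
```

```text
feeder [462.0365452  177.62144238   1.54559595] [[0.7, -2.0], [-0.0, 1.2], [-1.6, 1.2], [-1.4, -1.5], [0.5, 0.0], [0.2, -0.0], [0.7, 0.1]]
orange in F [[-149.14290581  -33.39716811]] grey [[-144.77545053   30.68508386]]
[[ 466.08909759  377.92005771]
 [ 454.97102897 -101.10179441]
 [ 460.53774809  139.47627997]] [[ 2.00337133e+02  9.95800202e-01]
 [-2.78812773e+02  4.00863337e-02]
 [-3.81708171e+01  5.37150587e-01]]
stick [ 466.86966971 -413.90601259    1.7375755 ] [[-0.9, 0.1], [-1.5, 0.1], [4.8, 0.5], [3.3, -1.3], [1.0, 1.3], [-0.3, -1.0], [-0.4, 0.4], [-0.8, -0.4]] nose [[ 437.81843171 -241.33421428   13.        ]]
```

```bash
cat > go.py <<'E'
# usage: go.py gx gy gz yaw  -> units to move grasp point there, tool x along yaw
import sys;from h import *
g=np.array([float(a) for a in sys.argv[1:4]]);yaw=float(sys.argv[4])
o=ctrl.observe();R=np.array(o["eef_rot"]);t=R.T@(g+[0,0,ctrl.tcp_to_grasp]-o["position"])
cur=np.arctan2(R[1,0],R[0,0]);d=(cur-yaw+np.pi)%(2*np.pi)-np.pi
print("t",np.round(t/300,4),"spin",round(d/np.pi,4),"rows",np.linalg.norm(t)/41.7,abs(np.degrees(d))/7.16,"now",np.round(o["position"],1),round(cur,3),o["clock"])
E
python3 go.py 467 -412 150 1.74
```

```text
t [0.9587 0.0078 0.2916] spin -0.4368 rows 7.209251981358846 10.98067200384204 now [ 197.8 -513.2  404.8] 0.368 0.6
```

```bash
python3 -m handwheel '[[0,0.14,0,0.04,-0.04],[0,0.28,0,0.08,-0.08],[0,0.42,0,0.12,-0.12],[0,0.55,0,0.15,-0.16],[0,0.67,0,0.19,-0.2]]'; python3 go.py 467 -412 150 1.74
```

```text
clock: 1.02
position: [386.4, -440.4, 348.1]
eef_rot: [[0.542, 0.841, 0.001], [0.841, -0.542, -0.001], [-0.001, 0.001, -1.0]]
wrist_force: [0.3, -0.6, 1.0]
width: 93.3
grip_force: 0.0
t [0.2253 0.1745 0.1027] spin -0.2361 rows 2.17921441870659 5.93451460031847 now [ 386.4 -440.4  348.1] 0.998 1.0167
```

```bash
python3 -m handwheel '[[0,0.08,0.06,0.03,-0.04],[0,0.16,0.12,0.07,-0.08],[0,0.22,0.174,0.1,-0.12],[0,0.225,0.174,0.1,-0.16],[0,0.225,0.174,0.1,-0.2]]';python3 -m handwheel '[[0,0,0,0,-0.036],[0,0,0,0,-0.036]]'; python3 go.py 467 -412 150 1.74
python3 - <<'E'
from h import *
im=ctrl.grab_frame("top");cv2.imwrite("pics/t1.png",cv2.resize(im[150:280,250:440,::-1],None,fx=4,fy=4,interpolation=cv2.INTER_CUBIC))
E
```

```text
clock: 1.43
position: [467.0, -411.8, 316.7]
eef_rot: [[-0.056, 0.998, -0.001], [0.998, 0.056, 0.002], [0.002, -0.001, -1.0]]
wrist_force: [-1.5, -0.5, -0.2]
width: 93.0
grip_force: 0.0
clock: 1.6
position: [465.7, -412.9, 317.7]
eef_rot: [[-0.164, 0.986, -0.0], [0.986, 0.164, 0.0], [0.0, -0.0, -1.0]]
wrist_force: [-0.0, 0.8, 0.1]
width: 92.7
grip_force: 0.0
t [0.0023 0.0048 0.0013] spin -0.0014 rows 0.039458594316337844 0.034903825506690404 now [ 465.7 -412.9  317.7] 1.736 1.6
```

View pics/t1.png

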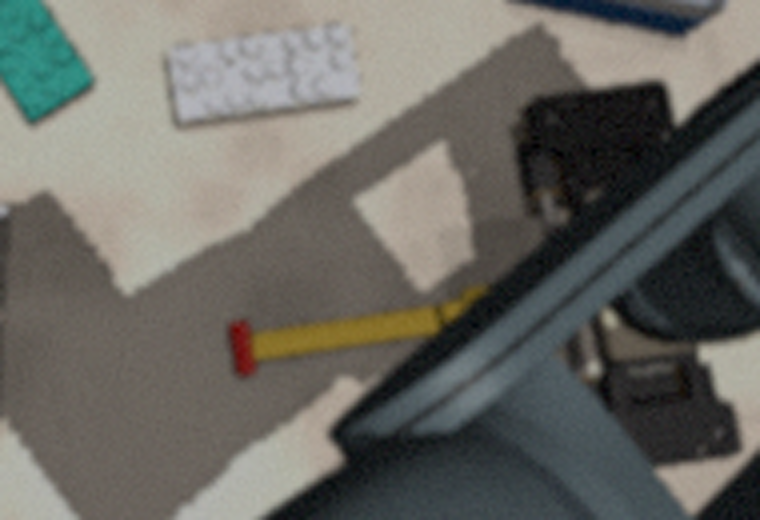

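The fingers, at about (550,205) and (590,360) in the crop, straddle the grip line, and the stick hasn't moved. I'll descend and close.

```bash
python3 -m handwheel '[[0,0.002,0.005,0.1,0],[0,0.002,0.005,0.2,0],[0,0.002,0.005,0.267,0],[0,0.002,0.005,0.267,0],[0.3,0.002,0.005,0.267,0]]';python3 -m handwheel '[[1,0,0,0,0],[1,0,0,0,0],[1,0,0,0,0],[1,0,0,0,0],[1,0,0,0,0]]';python3 -m handwheel '[[1,0,0,0,0],[1,0,0,0,0],[1,0,0,0,0],[1,0,0,0,0],[1,0,0,0,0]]'; python3 go.py 467 -412 70 1.74
```

```text
clock: 2.07
position: [466.4, -412.2, 237.1]
eef_rot: [[-0.157, 0.988, -0.002], [0.988, 0.157, 0.002], [0.002, -0.001, -1.0]]
wrist_force: [0.2, 0.4, 0.3]
width: 89.4
grip_force: 0.0
clock: 2.48
position: [466.9, -412.5, 238.8]
eef_rot: [[-0.159, 0.987, 0.001], [0.987, 0.159, -0.001], [-0.001, 0.001, -1.0]]
wrist_force: [0.8, 0.3, 0.0]
width: 58.0
grip_force: 0.0
clock: 2.9
position: [466.7, -412.3, 237.8]
eef_rot: [[-0.159, 0.987, -0.0], [0.987, 0.159, 0.0], [0.0, -0.0, -1.0]]
wrist_force: [0.6, 0.9, -0.0]
width: 24.0
grip_force: 0.0
t [0.0009 0.001  0.0016] spin -0.0029 rows 0.015303869329524008 0.07308847326270368 now [ 466.7 -412.3  237.8] 1.731 2.9
```

```bash
python3 -m handwheel '[[1,0,0,0,0],[1,0,0,0,0],[1,0,0,0,0],[1,0,0,-0.05,0],[1,0,0,-0.1,0]]';python3 -m handwheel '[[1,0,0,0,0],[1,0,0,0,0]]'; python3 go.py 485.5 -235 100 1.547
```

```text
clock: 3.32
position: [466.3, -411.8, 266.7]
eef_rot: [[-0.159, 0.987, -0.002], [0.987, 0.159, 0.003], [0.003, -0.002, -1.0]]
wrist_force: [-1.1, -0.8, -2.0]
width: 21.7
grip_force: 30.0
clock: 3.48
position: [466.9, -412.5, 268.3]
eef_rot: [[-0.159, 0.987, 0.001], [0.987, 0.159, -0.001], [-0.001, 0.001, -1.0]]
wrist_force: [-0.6, 0.7, -1.6]
width: 21.6
grip_force: 30.0
t [0.5743 0.1556 0.0025] spin 0.0585 rows 4.2804074130983025 1.471155099444451 now [ 466.9 -412.5  268.3] 1.731 3.4833
```

```bash
python3 go.py 485 -300 100 1.547;  python3 -m handwheel '[[1,0.1,0.03,0,0.02],[1,0.2,0.07,0,0.04],[1,0.3,0.1,0,0.058],[1,0.36,0.12,0,0.058],[1,0.36,0.12,0,0.058]]';python3 -m handwheel '[[1,0,0,0,0],[1,0,0,0,0]]'; python3 go.py 485 -300 100 1.547
python3 - <<'E'
from meas import *
im=ctrl.grab_frame("top")[:,:,::-1];cv2.imwrite("pics/t2.png",cv2.resize(im[170:280,170:370],None,fx=4,fy=4,interpolation=cv2.INTER_CUBIC))
hsv=cv2.cvtColor(im.copy(),cv2.COLOR_BGR2HSV)
k=cv2.inRange(hsv,(0,120,50),(12,255,255));k[:,:255]=0;k[:190]=0;k[270:]=0;k[:,330:]=0
r=np.argwhere(k)[:,::-1].astype(float);print(len(r),r.mean(0),r.min(0),r.max(0),p2w([r.mean(0)],56),inF(p2w([r.mean(0)],56)))
y=cv2.inRange(hsv,(20,110,50),(35,255,255));y[:,:255]=0;y[:190]=0;y[270:]=0;y[:,320:]=0
y=np.argwhere(y)[:,::-1].astype(float);print(len(y));print(cv2.fitLine(p2w(y,48).astype(np.float32),cv2.DIST_HUBER,0,.01,.01).ravel())
E
```

```text
t [0.3606 0.1194 0.0028] spin 0.0585 rows 2.733110403804077 1.471155099444451 now [ 466.9 -412.5  268.3] 1.731 3.4833
clock: 3.9
position: [484.8, -295.7, 266.3]
eef_rot: [[0.019, 1.0, -0.003], [1.0, -0.019, 0.004], [0.004, -0.003, -1.0]]
wrist_force: [-0.6, 0.3, -1.8]
width: 21.7
grip_force: 30.0
clock: 4.07
position: [485.0, -300.4, 267.3]
eef_rot: [[0.022, 1.0, -0.0], [1.0, -0.022, -0.0], [-0.0, -0.0, -1.0]]
wrist_force: [0.3, -0.1, -1.3]
width: 21.9
grip_force: 30.0
t [ 0.0014 -0.0001  0.0001] spin 0.0007 rows 0.00980661800284575 0.016962267452361245 now [ 485.  -300.4  267.3] 1.549 4.0667
feeder [462.0365452  177.62144238   1.54559595] [[0.7, -2.0], [-0.0, 1.2], [-1.6, 1.2], [-1.4, -1.5], [0.5, 0.0], [0.2, -0.0], [0.7, 0.1]]
61 [265.32786885 215.18032787] [263. 208.] [267. 222.] [[ 486.55002124 -137.23375944]] [[-314.13754793  -32.43932188]]
238
[ 3.8513746e-02  9.9925804e-01  4.8650226e+02 -1.8737805e+02]
```

View pics/t2.png

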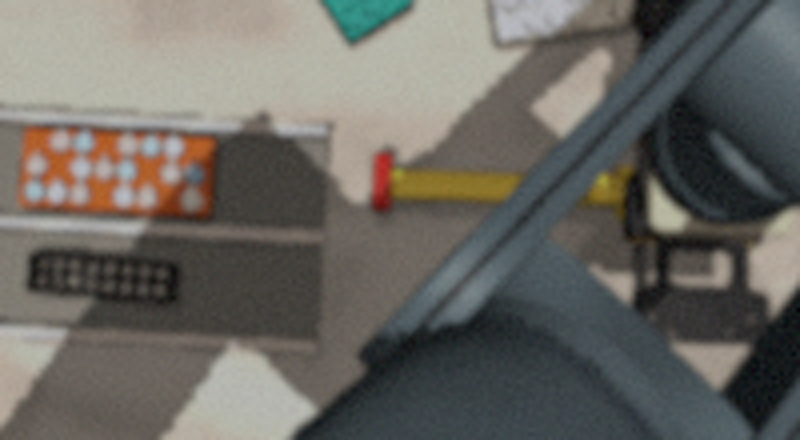

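The picture shows the red nose at crop (383,180), lined up with the orange rack at (118,172) in the far lane. Next I'll lower the stick and push.

```bash
python3 -m handwheel '[[1,0,0,0.03,0],[1,0,0,0.067,0],[1,0,0,0.067,0],[1,0.06,0,0.067,0],[1,0.12,0,0.067,0]]';python3 -m handwheel '[[1,0.06,0,0,0],[1,0.12,0,0,0],[1,0.16,0,0,0],[1,0.2,0,0,0],[1,0.24,0,0,0]]'; python3 -m handwheel '[[1,0.04,0,0,0],[1,0.08,0,0,0],[1,0.12,0,0,0],[1,0.16,0,0,0],[1,0.2,0,0,0]]';python3 go.py 490 -130 80 1.547
python3 - <<'E'
from meas import *
im=ctrl.grab_frame("top")[:,:,::-1];cv2.imwrite("pics/t3.png",cv2.resize(im[170:280,80:280],None,fx=4,fy=4,interpolation=cv2.INTER_CUBIC))
E
```

```text
clock: 4.53
position: [485.5, -264.1, 246.9]
eef_rot: [[0.025, 1.0, -0.001], [1.0, -0.025, 0.001], [0.001, -0.001, -1.0]]
wrist_force: [-0.0, 0.9, -1.9]
width: 21.8
grip_force: 30.0
clock: 4.95
position: [487.5, -191.1, 247.9]
eef_rot: [[0.022, 1.0, 0.0], [1.0, -0.022, -0.001], [-0.001, 0.0, -1.0]]
wrist_force: [0.6, -0.8, -1.2]
width: 21.8
grip_force: 30.0
clock: 5.37
position: [488.8, -130.9, 247.8]
eef_rot: [[0.022, 1.0, 0.0], [1.0, -0.022, -0.0], [-0.0, 0.0, -1.0]]
wrist_force: [-0.1, -0.8, -2.5]
width: 21.9
grip_force: 30.0
t [0.0032 0.004  0.0015] spin 0.0005 rows 0.038192675843599956 0.012292257051375795 now [ 488.8 -130.9  247.8] 1.549 5.3667
feeder [462.0365452  177.62144238   1.54559595] [[0.7, -2.0], [-0.0, 1.2], [-1.6, 1.2], [-1.4, -1.5], [0.5, 0.0], [0.2, -0.0], [0.7, 0.1]]
```

View pics/t3.png

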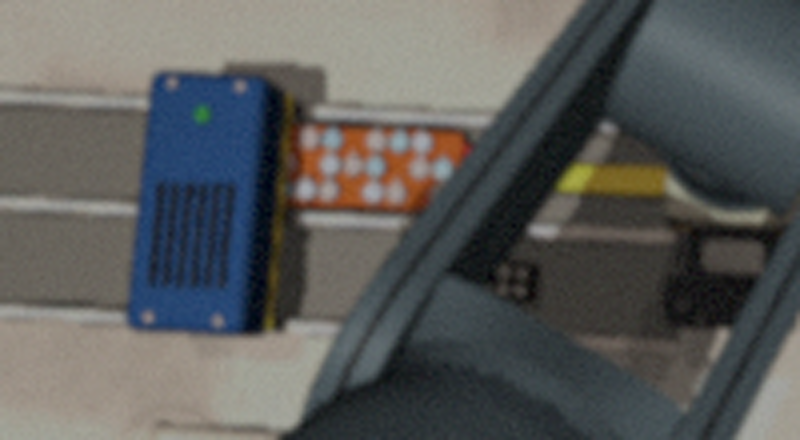

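The red nose sits behind the orange rack at crop (465,140), and the rack is straight and just entering the gate. I'll keep pushing.

```bash
python3 -m handwheel '[[1,0.03,0,0,0],[1,0.07,0,0,0],[1,0.11,0,0,0],[1,0.15,0,0,0],[1,0.19,0,0,0]]';python3 -m handwheel '[[1,0.03,0,0,0],[1,0.07,0,0,0],[1,0.11,0,0,0],[1,0.15,0,0,0],[1,0.19,0,0,0]]'; python3 -m handwheel '[[1,0.03,0,0,0],[1,0.07,0,0,0],[1,0.11,0,0,0],[1,0.15,0,0,0],[1,0.19,0,0,0]]';python3 -m handwheel '[[1,0.03,0,0,0],[1,0.05,0,0,0],[1,0.065,0,0,0],[1,0.065,0,0,0]]'
python3 - <<'E'
from meas import *
im=ctrl.grab_frame("top")[:,:,::-1];cv2.imwrite("pics/t4.png",cv2.resize(im[170:280,50:250],None,fx=4,fy=4,interpolation=cv2.INTER_CUBIC))
hsv=cv2.cvtColor(im.copy(),cv2.COLOR_BGR2HSV)
k=cv2.inRange(hsv,(3,140,60),(18,255,255));k[:190]=0;k[245:]=0;k[:,:60]=0;k[:,135:]=0
r=np.argwhere(k)[:,::-1].astype(np.float32);R=cv2.minAreaRect(r);print(R,r.min(0),r.max(0));print("left edge F x",inF(p2w([(r.min(0)[0],R[0][1])],29)))
E
```

```text
clock: 5.83
position: [490.0, -73.8, 247.8]
eef_rot: [[0.022, 1.0, -0.0], [1.0, -0.022, 0.0], [0.0, -0.0, -1.0]]
wrist_force: [-0.3, -0.7, -1.4]
width: 22.0
grip_force: 30.0
clock: 6.25
position: [491.3, -16.8, 247.8]
eef_rot: [[0.022, 1.0, -0.0], [1.0, -0.022, 0.0], [0.0, -0.0, -1.0]]
wrist_force: [0.1, -0.8, -1.7]
width: 22.0
grip_force: 30.0
clock: 6.67
position: [492.5, 40.2, 247.7]
eef_rot: [[0.022, 1.0, -0.0], [1.0, -0.022, 0.0], [0.0, -0.0, -1.0]]
wrist_force: [1.2, -0.5, -0.6]
width: 21.6
grip_force: 30.0
clock: 7.0
position: [492.9, 59.3, 247.7]
eef_rot: [[0.021, 1.0, -0.0], [1.0, -0.021, 0.0], [0.0, -0.0, -1.0]]
wrist_force: [0.3, 0.4, -2.1]
width: 21.8
grip_force: 30.0
feeder [462.0365452  177.62144238   1.54559595] [[0.7, -2.0], [-0.0, 1.2], [-1.6, 1.2], [-1.4, -1.5], [0.5, 0.0], [0.2, -0.0], [0.7, 0.1]]
((76.04508209228516, 204.0041046142578), (4.979465961456299, 12.493931770324707), 5.19442892074585) [ 73. 198.] [ 79. 210.]
left edge F x [[172.4873075  -40.04766184]]
```

View pics/t4.png

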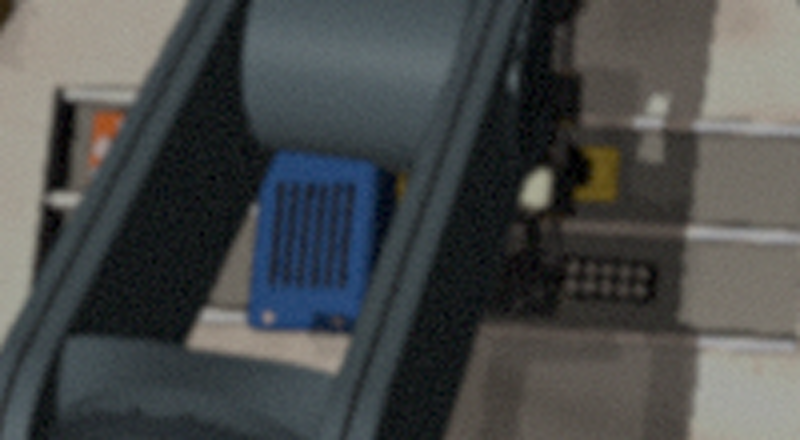

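The rack's front edge, at crop (92,140), is at feeder x≈172, so its origin is at about 112 mm, which is inside the band. The grey rack is undisturbed. I'll draw the stick back.

```bash
python3 -m handwheel '[[1,-0.04,0,0,0],[1,-0.1,0,0,0],[1,-0.17,0,0,0],[1,-0.24,0,0,0],[1,-0.3,0,0,0]]';python3 -m handwheel '[[1,-0.03,0,0,0],[1,-0.063,0,0,0],[1,-0.063,0,0,0],[1,-0.063,0,0.005,0],[1,-0.063,0,0.01,0]]'; python3 -m handwheel '[[1,0,0,0.002,0],[1,0,0,0.002,0]]'
```

```text
clock: 7.47
position: [490.8, -33.9, 247.8]
eef_rot: [[0.023, 1.0, 0.0], [1.0, -0.023, -0.001], [-0.001, 0.0, -1.0]]
wrist_force: [-0.1, 0.2, -1.3]
width: 21.9
grip_force: 30.0
clock: 7.88
position: [490.5, -50.0, 244.6]
eef_rot: [[0.022, 1.0, -0.0], [1.0, -0.022, 0.0], [0.0, -0.0, -1.0]]
wrist_force: [0.1, 0.4, -2.1]
width: 21.8
grip_force: 30.0
clock: 8.05
position: [490.4, -49.6, 243.9]
eef_rot: [[0.021, 1.0, -0.001], [1.0, -0.021, 0.0], [0.0, -0.001, -1.0]]
wrist_force: [-0.1, -0.1, -2.3]
width: 22.0
grip_force: 30.0
```

```bash
python3 -m handwheel '[[1,0,0,0.003,0],[1,0,0,0.003,0],[1,0,0,0.003,0]]';python3 -m handwheel '[[1,0,0,0.003,0],[1,0,0,0.003,0],[1,0,0,0.003,0]]'
```

```text
clock: 8.3
position: [490.5, -49.8, 243.7]
eef_rot: [[0.021, 1.0, -0.0], [1.0, -0.021, 0.0], [0.0, -0.0, -1.0]]
wrist_force: [-1.8, 2.1, 5.5]
width: 22.0
grip_force: 30.0
clock: 8.55
position: [490.5, -49.7, 243.7]
eef_rot: [[0.021, 1.0, 0.0], [1.0, -0.021, 0.0], [0.0, 0.0, -1.0]]
wrist_force: [-5.0, 3.7, 14.2]
width: 21.7
grip_force: 30.0
```

The stick is on the deck. I'll relax the downward press, open the fingers, then lift.

```bash
python3 -m handwheel '[[1,0,0,-0.004,0],[1,0,0,-0.004,0],[0.6,0,0,-0.004,0],[0.5,0,0,-0.004,0],[0.4,0,0,-0.004,0]]';python3 -m handwheel '[[0.4,0,0,0,0],[0.4,0,0,0,0],[0.4,0,0,0,0],[0.4,0,0,0,0],[0.4,0,0,0,0]]'
```

```text
clock: 8.97
position: [490.7, -50.4, 243.4]
eef_rot: [[0.022, 1.0, -0.0], [1.0, -0.022, 0.0], [0.0, -0.0, -1.0]]
wrist_force: [-0.0, -0.4, 0.0]
width: 37.3
grip_force: 0.0
clock: 9.38
position: [490.6, -50.4, 243.6]
eef_rot: [[0.022, 1.0, 0.0], [1.0, -0.022, 0.0], [0.0, 0.0, -1.0]]
wrist_force: [-0.1, 0.5, 0.2]
width: 55.9
grip_force: 0.0
```

Lift, then retreat toward −y and in toward the base so the camera has a clear view.

```bash
python3 -m handwheel '[[0.4,0,0,-0.06,0],[0.4,0,0,-0.15,0],[0.4,0,0,-0.25,0],[0.4,0,0,-0.35,0],[0.4,0,0,-0.45,0]]';python3 -m handwheel '[[0.4,-0.12,0,0,0],[0.4,-0.24,0,0,0],[0.4,-0.36,0,0,0],[0.4,-0.48,0,0,0],[0.4,-0.6,0,0,0]]';python3 -m handwheel '[[0.4,-0.12,0,0,0],[0.4,-0.24,0,0,0],[0.4,-0.36,0,0,0],[0.4,-0.48,0,0,0],[0.4,-0.6,0,0,0]]'
python3 - <<'E'
from meas import *
im=ctrl.grab_frame("top")[:,:,::-1];cv2.imwrite("pics/t5.png",cv2.resize(im[170:280,50:250],None,fx=4,fy=4,interpolation=cv2.INTER_CUBIC))
hsv=cv2.cvtColor(im.copy(),cv2.COLOR_BGR2HSV)
k=cv2.inRange(hsv,(3,140,60),(18,255,255));k[:190]=0;k[245:]=0;k[:,:60]=0;k[:,135:]=0
r=np.argwhere(k)[:,::-1].astype(np.float32);R=cv2.minAreaRect(r);print(R,"left edge",inF(p2w([(r.min(0)[0],R[0][1])],29)))
E
```

```text
clock: 9.8
position: [490.3, -50.3, 379.9]
eef_rot: [[0.022, 1.0, -0.0], [1.0, -0.022, 0.0], [0.0, -0.0, -1.0]]
wrist_force: [0.4, -0.2, -0.7]
width: 55.9
grip_force: 0.0
clock: 10.22
position: [486.2, -231.9, 378.8]
eef_rot: [[0.022, 1.0, 0.0], [1.0, -0.022, -0.0], [-0.0, 0.0, -1.0]]
wrist_force: [0.7, -0.0, 0.1]
width: 55.6
grip_force: 0.0
clock: 10.63
position: [482.2, -412.1, 378.4]
eef_rot: [[0.022, 1.0, -0.0], [1.0, -0.022, 0.0], [0.0, -0.0, -1.0]]
wrist_force: [0.5, -0.0, 0.6]
width: 55.7
grip_force: 0.0
feeder [462.0365452  177.62144238   1.54559595] [[0.7, -2.0], [-0.0, 1.2], [-1.6, 1.2], [-1.4, -1.5], [0.5, 0.0], [0.2, -0.0], [0.7, 0.1]]
((94.0, 208.0), (20.0, 42.0), 90.0) left edge [[171.28003675 -29.91858961]]
```

View pics/t5.png

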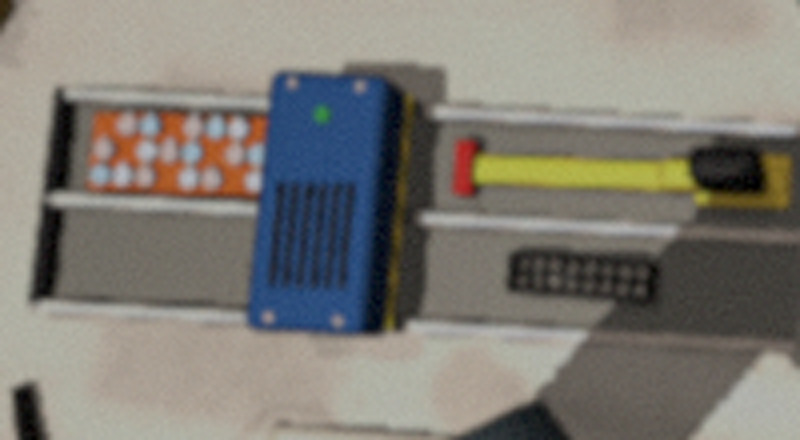

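The rack is straight beyond the gate (crop 90–270), the stick stands upright in the lane with its nose at crop (460,168), clear of the gate, and the grey rack hasn't moved.

```bash
python3 -c "
from cell import ctrl
print(ctrl.job_done())"
```

```text
the job is handed in; nothing more can be done
None
```

I handed the job in at about 11 s on the robot's clock; no verdict came back. The orange rack is about 111 mm past the gate's middle, the stick stands let go on the entry side with its nose clear of the gate, and the grey rack did not visibly move.

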